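# Pack and latch the stock-count equipment case

## Robot

A 6-joint arm with a two-finger parallel gripper is mounted at the origin on the work surface. World frame = base frame: x ahead of the robot, y to its left, z up, the work surface at z = 0. Lengths are in m, angles in rad, forces in N, time in s.
With the tool pointing down it reaches from about 0.3 to 0.85 m from the base axis. Payload 4.2 kg.
Tool frame: the origin (TCP) lies at the very end of the fingers, on their centre line; the grasp point (between the pads) lies 19 mm behind it; z points along the fingers, y is the line along which they close (so a half turn about z gives the same grasp; the last joint's range is limited). The gripper opens to 91 mm and grips with 3 to 60 N. Pads are 32 mm wide; open, the fingers measure 118 mm over their backs; the gripper's body (76 mm by 178 mm) begins 60 mm behind the grasp point.
Start: joints at [-1.177, 0.32, 1.565, -0, 1.257, -0.02], TCP at [0.231, -0.526, 0.214] pointing down, gripper open.
Joint ranges: [-3.11, 3.11], [-0.84, 2.01], [0.21, 2.61], [-1.34, 4.49], [0.05, 2.63], [-2.56, 2.56]. Speed limits (rad/s): [2.57, 2.57, 3.14, 3.14, 3.14, 3.14].

## Interface

Orientations are given as [roll, pitch, yaw] about the fixed x, y, z axes, in that order (R = Rz(yaw) Ry(pitch) Rx(roll)).
In Python, from workcell import sense, snapshot, finish_job, find_in, cut_out, tip_of gives the robot as it stands.
- The arm moves only by the tool jog_arm, never from a script. Its argument "deltas" is a list of rows, each a list of 7 numbers: the shift along the world's x, y, z in mm, then the turn, a rotation vector about the world's x, y, z in degrees, then the opening in per cent of the stroke, from 0 (shut) to 100 (fully open). A call has 1 to 8 rows; each row is the pose to reach, as a shift and turn from the pose commanded when the call began; what a row does not reach only later rows make up. A row lasts 1/8 s, in which the tool goes at most 62.5 mm and 10.7 degrees, less where a joint would pass 70% of its speed; a pose out of reach is approached as far as the arm can. A call with a gripper value outside its range is refused whole. The fingers move at their own pace and stop on an object; "squeeze" is the grip in N (left out, the last holds). Time passes only in rows, so rows that repeat a pose let the fingers close. It gives the time, the measured TCP pose, the force, the opening and the grip force at its end, in the units of the state.
- sense(): the state, without advancing time (a new reading comes with each control period).
- snapshot(name): name is "side" or "top"; returns a dict with "img" (480x640x3 uint8, blue, green, red), "z_map" (480x640 float32, m along the optical axis (not along the pixel's ray), 0 where there is no reading), "mtx" (3x3 intrinsics, pixels), "D" ([k1, k2, p1, p2, k3] as OpenCV has them; the pictures are not rectified), "xyz" and "attitude" of the camera in the world. Camera axes: x right, y down, z forward; pixel columns grow to the right and rows downward; lengths in m; the calibration is good to about 2 mm. A picture is of the moment at which its call begins.
- finish_job(): hands the job in; it is judged then, once.
Trained networks look in a picture, given as the dict that the camera call returned (one of the last four; its "shot" number tells which), for a name from the list of things; names that differ only in an ending like _2 or _b are one class to them, and where a whole thing is asked for, a point or a joint stands for the part that bears it (a point fixed in the world has none). Each returns a list of dicts, best first, with "conf" (0 to 1); they miss things now and then, are a little off and sometimes report something else, mostly with a low value. They report only what shows in the picture. A call takes as long as a camera call. They do not tell look-alikes from the thing itself.
- find_in(target, picture): "rect" ([left, top, width, height] in pixels, round what is visible of it).
- cut_out(target, picture): "mask" (480x640 bool, what is visible of it) and "rect" ([left, top, width, height] in pixels, round what is visible of it).
- tip_of(target, picture): "position" ([column, row] in pixels: a listed point, or the origin of a listed thing).
The state is a dict: "clock": time; "q": joint angles; "qvel": joint speeds; "joint_torque": joint torques, N m; "position": TCP position; "ee_rot": TCP orientation; "ft_force": force on the tool from outside, world axes, zero at the start; "torque": the same for the moment, N m; "gripper_width": finger opening in m; "grip_force": force on a finger pad.
Only numpy, scipy, OpenCV 4.12 (cv2) and the standard library are available. Lean on these libraries where they do the work, as an engineer would, in place of code of your own. Each camera call takes 0.05 s, during which the arm holds its last target. There are 200 camera calls.

## Task

Pack the stock-count kit away: press the catch pad on the front of the grey equipment case, lift the lid right open, and put inside it every device lying on the desk - hand terminal, barcode scanner, battery pack, label printer, charging dock, whichever are out. Then shut the lid, press it down until it latches, and check it with a firm upward tug on its handle, far enough to draw the sprung handle well out of the lid; if the lid gives, press it down harder and tug again until it holds. Leave the calculator, stapler, mug and tape roll where they are.

Things in the scene. Friction and masses are not known exactly. Their poses are not given: they have to be found in the camera images.
- case: Fixed grey equipment case, 180 (x) by 320 (y) by 80 mm high without lid, walls 6 mm, open space 168 by 308 mm, floor 6 mm above the desk. Origin at the centre of its underside; its -x side is the front. The lid is hinged along the far (+x) rim. A lip of the lid and two rubber pads overhang the front by 20 mm, up to 100 mm high, the catch by 65 mm.
- lid (a joint): Angle (rad) of the grey lid, 180 by 320 by 18 mm, 0.4 kg. 0 is down. Latched it stays at 0.01 to 0.05; shut but unlatched, sprung pads hold it up at about 0.09. Fully open is 1.85, leaning back past upright, where it stays; below about 1.5 it sinks shut slowly, without latching. To latch, press its front down against the pads: 10 to 20 N on the handle bar, differing from start to start.
- lid_hinge (a point): Middle of the lid's hinge line, in the case's frame at (90, 0, 80.5) mm; the line runs along the case's y. x of this frame lies in the lid's plane (the lid extends to -x), z is the lid's outward normal.
- handle_bar (a point): Middle of the black handle bar on the lid: a round bar 14 mm thick, 110 mm long along the case's y, its centre 40 mm above the lid's top face, in the hinge's frame at (-160, 0, 58) mm, 20 mm behind the lid's front edge. Pinch it from above (fingers closing along the case's x); it turns between the pads as the lid swings.
- handle (a joint): How far the handle is drawn out of the lid along the lid's normal, m: 0 at rest, 0.006 at its stop. A spring holds it in: 2.4 N to start, 7 N for 4 mm, 10 N for 6 mm. Pressing on it from above presses the lid. A proper tug draws it out more than 4 mm for a moment.
- catch_pad (a point): Centre of the top of the black catch pad, 45 by 60 mm, jutting from the middle of the case's front about 51 mm above the desk. Pressed down about 10 mm (5 to 7 N) it swings the steel hook off the lid's lip and the lid pops up to about 0.09 rad; let go, it springs back. The hook stands 20 to 35 mm behind this point, up to 112 mm high, and snaps over the lip when the lid is pressed down.
- catch (a joint): Angle of the catch, rad: 0 at rest, up to 0.30 pressed; it frees the lid from about 0.20.
- terminal: Hand terminal: dark slab 140 by 50 by 24 mm with screen and keys, 0.28 kg; origin at the centre of its underside, x along its length, z up. Absent in some starts.
- scanner: Barcode scanner lying on its side: pale head 78 by 46 by 36 mm with its centre 16 mm to +x of the origin, and a dark handle 30 wide and 28 high that runs back to -x and 25 degrees towards -y, 132 by 60 mm over all, from 77 mm behind the origin to 55 mm before it, 0.2 kg; origin on its underside; grip it across the head (46 mm wide), within 10 mm of the origin. Absent in some starts.
- battery: Battery pack: dark slab 100 by 46 by 24 mm with a pale label and brass contacts, 0.25 kg; origin at the centre of its underside, x along its length, z up. Absent in some starts.
- printer: Label printer: dark block 110 by 50 by 46 mm with a grey cover, about 0.35 kg; origin at the centre of its underside, x along its length, z up. Absent in some starts.
- dock: Charging dock: dark base 90 by 50 by 16 mm with a block 50 long, 46 wide and 42 mm high (to its top) centred 18 mm to +x of the origin, 0.2 kg; grip it across that block; origin at the centre of its underside, x along its length, z up. Absent in some starts.
- calculator: Pale flat desk calculator 130 by 80 by 12 mm lying among the devices; not to be packed. Origin at the centre of its underside.
- stapler: Pink stapler 120 by 32 by 43 mm; leave alone. Origin at the centre of its underside.
- mug: White mug, 80 mm wide, 90 mm high; leave alone. Origin at the centre of its underside.
- tape: Brown roll of packing tape lying flat, 90 mm wide, 45 mm high; leave alone. Origin at the centre of its underside.
There are look-alikes about, which are no part of the job. Leave any yellow look-alike of the printer alone.

How it is judged:
On the way, in this order (a step that is already met when the one before it is completed fails the run):
1. the lid has been opened wide (value of joint lid above 1.2 rad), for 0.2 s.
2. every device lies inside the case and the lid is pressed fully shut (x of terminal in the frame of case between -0.088 and 0.088 m and y of terminal in the frame of case between -0.158 and 0.158 m and z of terminal in the frame of case between -0.005 and 0.065 m and x of scanner in the frame of case between -0.088 and 0.088 m and y of scanner in the frame of case between -0.158 and 0.158 m and z of scanner in the frame of case between -0.005 and 0.065 m and x of battery in the frame of case between -0.088 and 0.088 m and y of battery in the frame of case between -0.158 and 0.158 m and z of battery in the frame of case between -0.005 and 0.065 m and x of printer in the frame of case between -0.088 and 0.088 m and y of printer in the frame of case between -0.158 and 0.158 m and z of printer in the frame of case between -0.005 and 0.065 m and x of dock in the frame of case between -0.088 and 0.088 m and y of dock in the frame of case between -0.158 and 0.158 m and z of dock in the frame of case between -0.005 and 0.065 m and value of joint lid below 0.055 rad), for 0.3 s.
3. the handle has been tugged at least 4 mm out of the lid, and the lid held (value of joint handle above 0.004 m and value of joint lid below 0.055 rad), for 0.2 s.
At the end, for the whole second after the job is handed in: every device that was out lies inside the case, the lid is latched (below 0.055 rad) with the handle back at rest, and calculator, stapler, mug and tape are within 30 mm of where they were (all of step 2 and value of joint handle below 0.002 m and distance of each of calculator, stapler, mug, tape from where it was at the start of the episode below 0.03 m and linear speed of each of terminal, scanner, battery, printer, dock below 0.02 m/s); the robot touches nothing.
Of terminal, scanner, battery, printer, dock only 3 to 4 are there at a start; the rules pass over those that are not, and their reading is None.
At some moment in a run one of terminal, scanner, battery, printer, dock may be knocked a few centimetres aside while the robot is not near it.
Once in a run the grip may slacken for a moment while it holds something.
It also fails if it takes over 210 s, if anything falls off the work surface, if the arm or the gripper's body presses on something with over 40 N, if the wrist force passes 120 N, or if a joint passes its speed limit or range.

## Working session

There is one attempt and no reset: what is moved stays moved. The work goes in short steps, Python scripts to look and compute and a tool call to move; the robot and the scene stay as the last step left them, time stands still between calls to the robot, and variables do not carry over. Pictures are saved under pics/ and viewed, at most 14 in all, crops included, and the job is handed in when it is done.

Besides the shell and the picture viewer there is one more tool, called as name(argument=value, ...) on one line, values as JSON. jog_arm: Moves the arm, as the interface text tells. Its arguments: {"type":"object","properties":{"deltas":{"type":"array"},"squeeze":{"type":"number"}},"required":["deltas"]}

```bash
mkdir -p pics
cat > h.py <<'E'
import numpy as np, cv2
from workcell import sense, snapshot, finish_job, find_in, cut_out, tip_of
from scipy.spatial.transform import Rotation as R
def camR(s):
    a=np.array(s["attitude"],float)
    return a if a.shape==(3,3) else R.from_euler('xyz',a).as_matrix()
def cloud(s):
    h,w=s["z_map"].shape
    g=np.stack(np.meshgrid(np.arange(w),np.arange(h)),-1).reshape(-1,1,2).astype(np.float32)
    n=cv2.undistortPoints(g,np.array(s["mtx"]),np.array(s["D"])).reshape(h,w,2)
    z=s["z_map"]; P=np.dstack([n[...,0]*z,n[...,1]*z,z])
    return P@camR(s).T+np.array(s["xyz"])
def ray(s,px):
    n=cv2.undistortPoints(np.array([[px]],np.float32),np.array(s["mtx"]),np.array(s["D"])).ravel()
    return np.array(s["xyz"]),camR(s)@np.array([n[0],n[1],1.])
def at_z(s,px,z):
    o,d=ray(s,px); return o+d*(z-o[2])/d[2]
E
python3 - <<'E'
from h import *
for n in("top","side"):
    s=snapshot(n); cv2.imwrite(f"pics/{n}0.png",s["img"]); print(n,s["xyz"],s["attitude"])
    for t in "case lid terminal scanner battery printer dock calculator stapler mug tape".split():
        print(t,[(round(d["conf"],2),[int(v) for v in d["rect"]]) for d in find_in(t,s)][:4])
    for t in("handle_bar","catch_pad","lid_hinge"):
        print(t,[(round(d["conf"],2),np.round(d["position"],0)) for d in tip_of(t,s)][:2])
E
```

```text
top [0.23851326 0.03046679 1.67308673] [-2.93074602e+00 -1.07479214e-03 -1.51550416e+00]
case [(0.77, [337, 190, 135, 112])]
lid [(0.91, [344, 189, 130, 109]), (0.39, [378, 252, 45, 20])]
terminal [(0.93, [181, 246, 22, 51])]
scanner [(0.33, [222, 264, 22, 30])]
battery [(0.97, [266, 265, 20, 33]), (0.68, [222, 263, 23, 33]), (0.24, [374, 267, 33, 31])]
printer [(0.94, [298, 303, 31, 36]), (0.8, [190, 201, 25, 42]), (0.73, [181, 247, 21, 54])]
dock [(0.97, [221, 266, 26, 27])]
calculator [(0.85, [270, 192, 27, 47])]
stapler [(0.85, [127, 277, 31, 36]), (0.22, [381, 270, 26, 29])]
mug [(0.58, [305, 148, 27, 37])]
tape [(0.82, [474, 254, 33, 32]), (0.27, [268, 264, 19, 35])]
handle_bar [(0.72, array([400., 260.]))]
catch_pad [(0.57, array([388., 286.]))]
lid_hinge [(0.81, array([424., 219.])), (0.25, array([318., 174.]))]
side [0.13353381 0.8290081  1.12161987] [-2.41135867  0.00918441 -2.67591384]
case [(0.86, [292, 159, 116, 96]), (0.52, [208, 336, 45, 41])]
lid [(0.64, [291, 156, 115, 80])]
terminal [(0.8, [252, 375, 58, 36]), (0.38, [314, 303, 39, 24]), (0.33, [247, 267, 51, 40])]
scanner []
battery [(0.65, [365, 202, 27, 32]), (0.64, [315, 303, 37, 23])]
printer [(0.73, [208, 338, 48, 38]), (0.72, [364, 282, 43, 26]), (0.43, [365, 203, 26, 35])]
dock [(0.81, [291, 335, 37, 37])]
calculator [(0.87, [249, 268, 51, 34]), (0.16, [209, 335, 47, 43])]
stapler [(0.71, [255, 442, 57, 32])]
mug [(0.8, [230, 217, 26, 42]), (0.73, [250, 267, 46, 39])]
tape [(0.59, [381, 154, 32, 24])]
handle_bar [(0.78, array([369., 193.]))]
catch_pad [(0.65, array([381., 227.]))]
lid_hinge [(0.73, array([334., 180.]))]
```

```bash
python3 -c "
from h import *
print(sense())"
```

```text
{'clock': 1.5, 'q': array([-1.17700306e+00,  3.19619498e-01,  1.56450635e+00, -2.03171074e-06,
        1.25740889e+00, -1.99799675e-02]), 'qvel': array([-0.00106502, -0.00099666,  0.00017826, -0.00225463,  0.00033173,
        0.00060931]), 'joint_torque': array([ 3.32791215e-04, -4.12345755e+01, -2.32228607e+01,  7.26891984e-02,
        3.76130641e-02, -2.29307346e-05]), 'position': array([ 0.23120346, -0.52648154,  0.21396226]), 'ee_rot': array([3.14153479e+00, 3.08953642e-06, 4.13773856e-01]), 'ft_force': array([-0.2884823 ,  0.33114587,  0.25949898]), 'torque': array([-0.0398236 , -0.00943634,  0.00045339]), 'grip_force': 0.0, 'gripper_width': 0.09142372567129309}
```

Run:
```python
import cv2
a=cv2.imread("pics/top0.png")[135:345,110:520]
cv2.imwrite("pics/top0c.png",cv2.resize(a,(800,410),interpolation=cv2.INTER_CUBIC))
```

```text
(no output)
```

View pics/top0c.png

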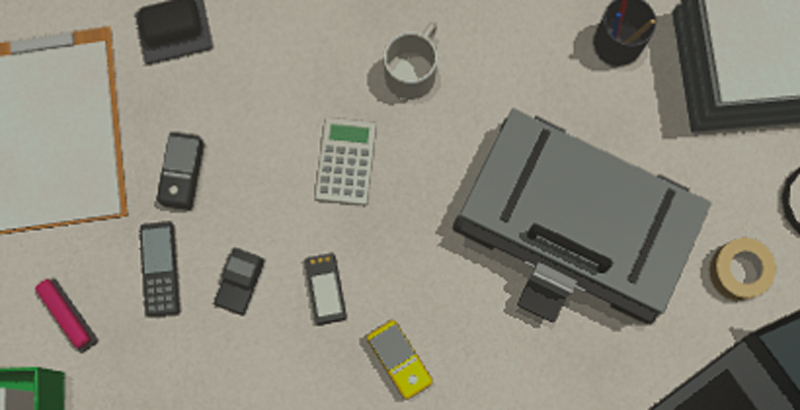

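View pics/side0.png

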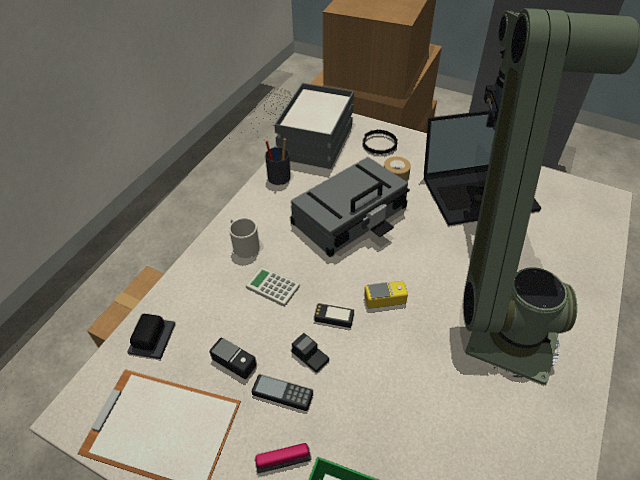

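The top crop shows the terminal at about (191,272) in full-image pixels, the dock at (233,279), the battery at (277,283) and the dark printer at (202,222). The yellow printer look-alike is at (314,320) and I'll leave it. The case is at about (405,245), with its catch pad at (388,286). The black block on a mat at (197,150) is an unlisted desk item.

Next I'll measure poses from depth.

```bash
cat >> h.py <<'E'
def rects(s,zlo=.008,lo=(-.2,-.8),hi=(1.,.8)):
    "connected components above the desk: minAreaRect in xy world"
    P=cloud(s); m=(s["z_map"]>0)&(P[...,2]>zlo)&(P[...,2]<.5)
    for k in(0,1): m&=(P[...,k]>lo[k])&(P[...,k]<hi[k])
    n,l=cv2.connectedComponents(m.astype(np.uint8),connectivity=4)
    out=[]
    for i in range(1,n):
        p=P[l==i]
        if len(p)<60: continue
        (cx,cy),(w,h),a=cv2.minAreaRect((p[:,:2]*1000).astype(np.float32))
        if w<h: w,h,a=h,w,a+90
        v,u=np.argwhere(l==i).mean(0)
        out.append((int(u),int(v),round(cx),round(cy),round(w),round(h),round((a+90)%180-90),round(np.percentile(p[:,2],95)*1000)))
    return out
E
python3 - <<'E'
from h import *
for n in("top","side"):
    s=snapshot(n); print(n,np.round(s["mtx"][0][0]))
    for r in rects(s): print(r)
    P=cloud(s)
    for t,z in(("handle_bar",.138),("catch_pad",.051),("lid_hinge",.0805),("terminal",0),("battery",0),("printer",0),("dock",0),("calculator",0)):
        for d in tip_of(t,s)[:3]: print(t,round(d["conf"],2),np.round(d["position"]),np.round(at_z(s,d["position"],z)*1000))
E
```

```text
top 577.0
(512, 158, 845, -553, 355, 206, -81, 142)
(429, 149, 875, -281, 116, 81, -6, 133)
(197, 148, 839, 419, 112, 96, -72, 55)
(320, 166, 800, 44, 109, 78, 3, 92)
(131, 156, 805, 627, 102, 29, -75, 19)
(407, 247, 549, -218, 342, 283, 67, 109)
(286, 217, 643, 134, 131, 80, -3, 19)
(202, 221, 611, 384, 114, 61, -4, 52)
(532, 237, 620, -598, 130, 125, 84, 29)
(191, 272, 460, 400, 141, 53, 9, 30)
(489, 272, 505, -467, 89, 88, 1, 50)
(231, 277, 450, 284, 89, 55, -16, 46)
(276, 282, 448, 152, 105, 47, 14, 29)
(143, 296, 383, 536, 120, 36, 43, 47)
(505, 343, 302, -512, 357, 211, -52, 221)
(314, 318, 348, 34, 110, 54, 35, 52)
(98, 372, 155, 619, 273, 209, 6, 170)
(563, 383, 183, -604, 247, 47, 75, 490)
(317, 437, 51, -1, 290, 222, 3, 468)
handle_bar 0.52 [401. 261.] [ 508. -189.  138.]
catch_pad 0.9 [386. 288.] [ 442. -162.   51.]
lid_hinge 0.93 [425. 218.] [ 644. -263.   81.]
terminal 0.56 [190. 272.] [464. 409.   0.]
battery 0.84 [276. 282.] [448. 154.   0.]
battery 0.69 [404. 246.] [ 576. -218.    0.]
printer 0.86 [204. 222.] [616. 383.   0.]
printer 0.69 [316. 320.] [346.  32.   0.]

[... 508 characters left out ...]
49, 283, 90, 50, -18, 43)
(232, 357, 608, 383, 114, 50, -4, 48)
(282, 391, 459, 402, 142, 53, 9, 27)
(105, 409, 806, 629, 100, 24, -80, 17)
(281, 456, 381, 538, 121, 29, 40, 44)
(334, 471, 235, 547, 125, 47, 9, 158)
handle_bar 0.71 [367. 193.] [ 505. -193.  138.]
handle_bar 0.4 [280. 396.] [422. 461. 138.]
catch_pad 0.7 [382. 227.] [ 440. -168.   51.]
lid_hinge 0.61 [331. 181.] [ 650. -257.   81.]
terminal 0.61 [279. 395.] [467. 408.   0.]
battery 0.92 [336. 319.] [438. 153.   0.]
printer 0.9 [232. 364.] [611. 387.   0.]
printer 0.62 [388. 298.] [339.  29.   0.]
dock 0.61 [310. 356.] [447. 281.   0.]
calculator 0.74 [364. 193.] [ 565. -332.    0.]
calculator 0.64 [273. 285.] [642. 130.   0.]
```

Run:
```python
from h import *
from scipy.optimize import minimize
for n in("top","side"):
    s=snapshot(n); P=cloud(s).reshape(-1,3); k=(s["z_map"].ravel()>0)
    P=P[k]; c=np.array([.576,-.225])
    near=P[np.linalg.norm(P[:,:2]-c,axis=1)<.24]
    lid=near[(near[:,2]>.093)&(near[:,2]<.108)]
    (cx,cy),(w,h),a=cv2.minAreaRect((lid[:,:2]*1000).astype(np.float32)); print(n,"lid",cx,cy,w,h,a,np.median(lid[:,2]))
    bar=near[(near[:,2]>.130)&(near[:,2]<.155)]
    if len(bar)>10: print("bar",len(bar),cv2.minAreaRect((bar[:,:2]*1000).astype(np.float32)),bar[:,2].max())
    cp=P[np.linalg.norm(P[:,:2]-[.441,-.165],axis=1)<.03]; cp=cp[(cp[:,2]>.035)&(cp[:,2]<.07)]
    print("pad",len(cp),np.round(cp.mean(0)*1000),np.percentile(cp[:,2],[10,50,90]))
    d=P[np.linalg.norm(P[:,:2]-[.45,.284],axis=1)<.06]; d=d[d[:,2]>.03]
    print("dockblock",cv2.minAreaRect((d[:,:2]*1000).astype(np.float32)),d.mean(0))
```

```text
top lid 612.25341796875 -237.84368896484375 321.57977294921875 334.9904479980469 67.19762420654297 0.10024856516339253
bar 274 ((596.2849731445312, -298.4947509765625), (110.6669921875, 338.92327880859375), 40.55183029174805) 0.15451933485146863
pad 301 [ 441. -165.   53.] [0.04726837 0.05259327 0.05822539]
dockblock ((467.31976318359375, 276.80218505859375), (46.324867248535156, 50.000694274902344), 73.25740814208984) [0.46663488 0.27569803 0.04036131]
side lid 618.2860107421875 -237.34251403808594 323.684326171875 349.4131164550781 67.9764175415039 0.10044990603172321
bar 239 ((596.8298950195312, -295.96636962890625), (113.34256744384766, 343.3835144042969), 40.9821662902832) 0.1530001060944669
pad 233 [ 443. -166.   54.] [0.04972669 0.05258734 0.06018328]
dockblock ((466.43682861328125, 277.2574462890625), (49.01644515991211, 50.60902404785156), 76.23798370361328) [0.46456503 0.27961383 0.0397362 ]
```

Run:
```python
from h import *
for n in("top","side"):
    s=snapshot(n); P=cloud(s); r=np.linalg.norm(P[...,:2]-[.576,-.225],axis=2)<.22
    def comp(m):
        k,l,st,_=cv2.connectedComponentsWithStats(m.astype(np.uint8)); i=1+st[1:,4].argmax(); return P[l==i]
    lid=comp(r&(P[...,2]>.088)&(P[...,2]<.112))
    print(n,"lid",np.round(cv2.boxPoints(cv2.minAreaRect((lid[:,:2]*1000).astype(np.float32)))),cv2.minAreaRect((lid[:,:2]*1000).astype(np.float32)))
    r=np.linalg.norm(P[...,:2]-[.507,-.191],axis=2)<.08
    b=P[r&(P[...,2]>.125)]
    print("bar",len(b),cv2.minAreaRect((b[:,:2]*1000).astype(np.float32)),np.percentile(b[:,2],[50,95]))
```

```text
top lid [[ 395. -320.]
 [ 593. -405.]
 [ 720. -110.]
 [ 521.  -25.]] ((557.3345336914062, -214.94874572753906), (321.17724609375, 216.00372314453125), 66.7541275024414)
bar 244 ((507.5805358886719, -193.24923706054688), (123.36063385009766, 15.305900573730469), 67.45992279052734) [0.14762706 0.15405563]
side lid [[ 392. -322.]
 [ 592. -407.]
 [ 720. -106.]
 [ 519.  -21.]] ((555.8020629882812, -213.990478515625), (326.4975280761719, 217.4614715576172), 67.03429412841797)
bar 209 ((506.5728759765625, -190.7032012939453), (125.44860076904297, 15.318451881408691), 67.52753448486328) [0.14658662 0.15186093]
```

```bash
cat >> h.py <<'E'
CY=np.radians(-23); ex=np.array([np.cos(CY),np.sin(CY),0]); ey=np.array([-ex[1],ex[0],0]); ez=np.array([0,0,1.])
O=np.array([570.3,-220.0,0])
def C(x,y,z): return O+x*ex+y*ey+z*ez
def rv(psi,tilt=0):
    "rotvec deg from present orientation to tool-down yaw psi, tilted about case y (neg: body to -x)"
    T=R.from_rotvec(ey*np.radians(tilt))*R.from_euler('xyz',[np.pi,0,np.radians(psi)])
    return np.round((T*R.from_euler('xyz',sense()["ee_rot"]).inv()).as_rotvec(degrees=True),1)
def go(p): return np.round(np.array(p)-sense()["position"]*1000,1)
E
python3 -c "
from h import *
print(rv(-23,-8),go(C(-137,0,120)),go(C(-137,0,60)))"
```

```text
[  0.1  -8.2 -46.6] [213. 360. -94.] [ 213.  360. -154.]
```

jog_arm(deltas=[[0,0,60,0,0,0,0],[0,0,110,0,0,0,0],[0,0,110,0,0,-20,0]])

```text
clock: 2.98
position: [0.232, -0.5282, 0.329]
ee_rot: [3.132, -0.002, 0.221]
ft_force: [-0.3, 0.7, -0.5]
gripper_width: 0.0639
grip_force: 0.0
```

jog_arm(deltas=[[213,360,0,-1.3,-8,-26.6,0],[213,360,0,-1.3,-8,-26.6,0],[213,360,0,-1.3,-8,-26.6,0],[213,360,0,-1.3,-8,-26.6,0],[213,360,0,-1.3,-8,-26.6,0],[213,360,0,-1.3,-8,-26.6,0],[213,360,0,-1.3,-8,-26.6,0],[213,360,0,-1.3,-8,-26.6,0]])

```text
clock: 3.98
position: [0.4452, -0.1641, 0.324]
ee_rot: [3.12, -0.139, -0.232]
ft_force: [-0.5, 0.2, -0.3]
gripper_width: 0.0008
grip_force: 0.0
```

jog_arm(deltas=[[0,0,-60,0,0,0,0],[0,0,-120,0,0,0,0],[0,0,-180,0,0,0,0],[0,0,-230,0,0,0,0],[0,0,-255,0,0,0,0],[0,0,-255,0,0,0,0]])

```text
clock: 4.72
position: [0.4417, -0.1667, 0.0672]
ee_rot: [3.12, -0.132, -0.239]
ft_force: [-4.5, 1.9, -3.3]
gripper_width: 0.0007
grip_force: 2.5
```

```bash
python3 -c "
from h import *
s=sense();print(s['position'],s['ft_force'],rv(-23,-8),go(C(-137,0,40)))
p=snapshot('side');cv2.imwrite('pics/a.png',cv2.resize(p['img'][130:270,280:460],None,fx=4,fy=4))"
```

```text
[ 0.44173662 -0.16672832  0.06719652] [-4.49904003  1.93823013 -3.29198949] [ 1.  -0.8 -9.2] [  2.5   0.3 -27.2]
```

View pics/a.png

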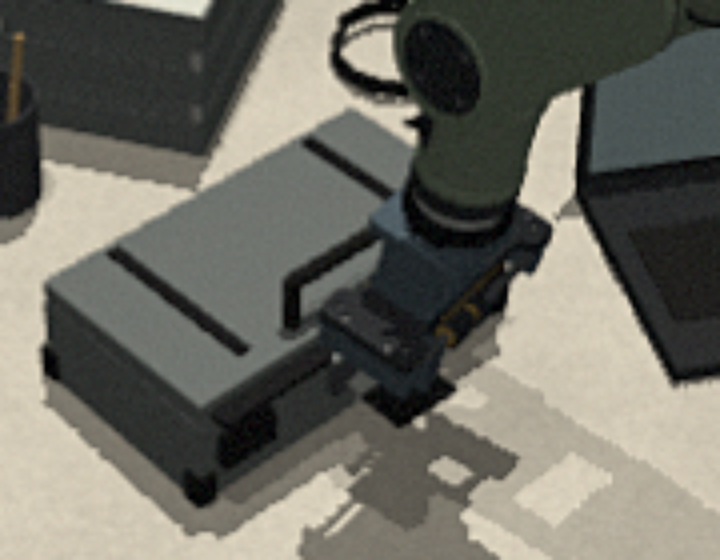

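jog_arm(deltas=[[-8,3.5,0,1,-0.8,-9.2,0],[-8,3.5,0,1,-0.8,-9.2,0],[-8,3.5,-8,1,-0.8,-9.2,0],[-8,3.5,-8,1,-0.8,-9.2,0]])

```text
clock: 5.28
position: [0.4364, -0.1631, 0.0608]
ee_rot: [3.141, -0.146, -0.4]
ft_force: [0.5, -0.7, -1.0]
gripper_width: 0.0007
grip_force: 0.0
```

jog_arm(deltas=[[0,0,-4,0,0,0,0],[0,0,-8,0,0,0,0],[0,0,-12,0,0,0,0],[0,0,-12,0,0,0,0]])

```text
clock: 5.78
position: [0.4364, -0.1631, 0.049]
ee_rot: [3.141, -0.146, -0.4]
ft_force: [-2.3, -0.2, 2.7]
gripper_width: 0.0006
grip_force: 1.3
```

jog_arm(deltas=[[0,0,-3,0,0,0,0],[0,0,-6,0,0,0,0],[-1,0,-9,0,0,0,0],[-2,1,-11,0,0,0,0],[-2,1,-11,0,0,0,0],[-2,1,-11,0,0,0,0]])

```text
clock: 6.52
position: [0.4366, -0.1631, 0.0422]
ee_rot: [3.141, -0.155, -0.4]
ft_force: [-13.9, 3.7, 39.2]
gripper_width: 0.0005
grip_force: 22.3
```

```bash
cat >> h.py <<'E'
def lid(n="top"):
    s=snapshot(n); P=cloud(s); L=(P-O/1000); x=L@ex; y=L@ey; z=L[...,2]
    m=(s["z_map"]>0)&(x>-.08)&(x<.07)&(abs(y)>.08)&(abs(y)<.15)&(z>.085)&(z<.2)
    a=np.polyfit(x[m],z[m],1); return round(float(-np.arctan(a[0])),3), round(float(np.polyval(a,.09)),4)
E
python3 -c "
from h import *
print(lid(),lid('side'))"
```

```text
(0.091, 0.0982) (0.091, 0.0987)
```

jog_arm(deltas=[[-2,1,15,0,0,0,0],[-10,4,40,0,0,0,0],[-10,4,100,0,0,0,0],[-10,4,160,0,0,0,15],[-10,4,160,0,0,0,40]])

```text
clock: 7.25
position: [0.4273, -0.1592, 0.2026]
ee_rot: [3.141, -0.157, -0.401]
ft_force: [0.3, -0.1, -0.4]
gripper_width: 0.0175
grip_force: 0.0
```

```bash
python3 -c "
from h import *
print(lid(),lid('side'))
for n in('top','side'):
    s=snapshot(n);P=cloud(s);r=np.linalg.norm(P[...,:2]-[.513,-.191],axis=2)<.075
    b=P[r&(P[...,2]>.14)&(P[...,2]<.185)]
    print(len(b),cv2.minAreaRect((b[:,:2]*1000).astype(np.float32)),np.percentile(b[:,2],[5,50,95]))
b=C(-160*np.cos(.09)+58*np.sin(.09)+90,0,80.5+160*np.sin(.09)+58*np.cos(.09));print(b)
print(rv(67),go(b+[0,0,60]))"
```

```text
(0.092, 0.0983) (0.092, 0.0986)
247 ((511.6885070800781, -194.93666076660156), (123.48624420166016, 15.61499309539795), 67.14842224121094) [0.15041816 0.15772242 0.16349822]
137 ((519.1375732421875, -173.65956115722656), (83.85279846191406, 15.31032943725586), 66.74463653564453) [0.14642108 0.15631693 0.16145058]
[ 511.25929605 -194.93870804  152.64582639]
[-3.4  8.4 89.8] [ 88.2 -37.4  16.5]
```

jog_arm(deltas=[[0,0,40,-3.4,8.4,89.8,45],[0,0,40,-3.4,8.4,89.8,45],[40,-17,40,-3.4,8.4,89.8,45],[88,-37,40,-3.4,8.4,89.8,45],[88,-37,40,-3.4,8.4,89.8,45],[88,-37,40,-3.4,8.4,89.8,45],[88,-37,40,-3.4,8.4,89.8,45],[88,-37,40,-3.4,8.4,89.8,45]])

```text
clock: 8.45
position: [0.5115, -0.1948, 0.2354]
ee_rot: [3.141, -0.009, 1.101]
ft_force: [0.8, 0.7, 1.4]
gripper_width: 0.0412
grip_force: 0.0
```

```bash
python3 -c "
from h import *
b=[511.5,-195,135];print(rv(67),go(b))"
```

```text
[-0.4  0.2  3.9] [   0.    -0.2 -100.4]
```

jog_arm(deltas=[[0,0,-50,-0.4,0.2,3.9,45],[0,0,-80,-0.4,0.2,3.9,45],[0,0,-100,-0.4,0.2,3.9,45],[0,0,-100,-0.4,0.2,3.9,0],[0,0,-100,-0.4,0.2,3.9,0],[0,0,-100,-0.4,0.2,3.9,0],[0,0,-100,-0.4,0.2,3.9,0]], squeeze=25)

```text
clock: 9.32
position: [0.5111, -0.1945, 0.1385]
ee_rot: [3.138, -0.002, 1.163]
ft_force: [-4.8, 2.3, 3.1]
gripper_width: 0.0134
grip_force: 25.0
```

```bash
python3 -c "
from h import *
f=lambda t:np.array([-160*np.cos(t)+58*np.sin(t),160*np.sin(t)+58*np.cos(t)])
for t in np.arange(.09,1.8,.1):
    d=f(t)-f(.09); print(round(t,2),np.round([*(d[0]*ex[:2]),d[1]],0))"
```

```text
0.09 [ 0. -0.  0.]
0.19 [ 7. -3. 15.]
0.29 [16. -7. 29.]
0.39 [ 26. -11.  42.]
0.49 [ 37. -16.  54.]
0.59 [ 49. -21.  65.]
0.69 [ 62. -26.  74.]
0.79 [ 76. -32.  82.]
0.89 [ 91. -38.  89.]
0.99 [106. -45.  93.]
1.09 [121. -51.  97.]
1.19 [137. -58.  98.]
1.29 [152. -65.  98.]
1.39 [168. -71.  96.]
1.49 [183. -78.  92.]
1.59 [198. -84.  87.]
1.69 [212. -90.  80.]
1.79 [226. -96.  71.]
```

jog_arm(deltas=[[7,-3,16,0,0,0,0],[16,-7,31,0,0,0,0],[26,-11,45,0,0,0,0],[37,-16,57,0,0,0,0],[49,-21,68,0,0,0,0],[62,-26,77,0,0,0,0],[76,-32,85,0,0,0,0],[91,-38,92,0,0,0,0]])

```text
clock: 10.32
position: [0.6013, -0.2328, 0.2315]
ee_rot: [3.14, -0.0, 1.163]
ft_force: [-6.5, 0.7, 3.6]
gripper_width: 0.0134
grip_force: 25.0
```

jog_arm(deltas=[[15,-7,4,0,0,0,0],[30,-13,8,0,0,0,0],[46,-20,9,0,0,0,0],[61,-27,9,0,0,0,0],[77,-33,7,0,0,0,0],[92,-40,3,0,0,0,0],[107,-46,-2,0,0,0,0],[121,-52,-9,0,0,0,0]])

```text
clock: 11.32
position: [0.7242, -0.2855, 0.2217]
ee_rot: [3.136, -0.001, 1.163]
ft_force: [-3.6, -0.2, 0.0]
gripper_width: 0.0136
grip_force: 25.0
```

jog_arm(deltas=[[9,-4,-6,0,0,0,0],[9,-4,-6,0,0,0,30],[9,-4,-6,0,0,0,30],[11,-5,20,0,0,0,30],[12,-5,60,0,0,0,30],[12,-5,120,0,0,0,30]])

```text
clock: 12.08
position: [0.7354, -0.2894, 0.3409]
ee_rot: [3.139, -0.002, 1.163]
ft_force: [0.8, 0.4, 0.7]
gripper_width: 0.0273
grip_force: 0.0
```

```bash
python3 -c "
from h import *
s=snapshot('side');cv2.imwrite('pics/b.png',s['img'][60:420,180:480])
for n in('top','side'):
    for r in rects(snapshot(n),hi=(.7,.6),lo=(.3,0)): print(r)
print(sense()['q'],sense()['ft_force'],sense()['position'])"
```

```text
(286, 217, 639, 133, 122, 82, -3, 19)
(202, 221, 611, 380, 112, 55, -4, 51)
(191, 272, 462, 403, 145, 57, 9, 30)
(231, 277, 450, 282, 89, 50, -17, 46)
(276, 282, 445, 152, 100, 48, 14, 29)
(143, 296, 385, 533, 118, 33, 38, 47)
(309, 312, 360, 45, 78, 50, 35, 52)
(413, 166, 342, 18, 91, 8, -21, 497)
(273, 285, 640, 136, 124, 83, -3, 15)
(383, 293, 347, 38, 109, 54, 35, 49)
(333, 314, 446, 152, 100, 51, 14, 27)
(308, 351, 448, 284, 89, 50, -15, 43)
(232, 357, 607, 384, 112, 51, -5, 48)
(282, 391, 459, 402, 141, 52, 10, 27)
(281, 456, 381, 539, 121, 30, 40, 44)
[-3.90235879e-01  6.92295385e-01  6.08760424e-01  1.74331489e-03
  1.82389294e+00  1.82242373e-02] [-0.64877126  0.15058155 -0.79833942] [ 0.73702155 -0.29011214  0.34707643]
```

View pics/b.png

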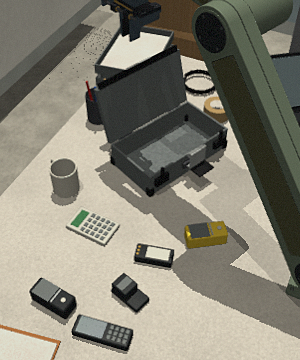

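jog_arm(deltas=[[-40,60,0,0,0,10,30],[-75,114,0,0,0,20,30],[-110,167,0,0,0,30,50],[-145,220,0,0,0,40,70],[-180,273,0,0,0,50,70],[-215,326,0,0,0,60,70],[-250,380,-40,0,0,70,70],[-290,442,-80,0,0,80,70]])

```text
clock: 13.22
position: [0.4671, 0.1175, 0.2823]
ee_rot: [3.135, -0.002, 2.564]
ft_force: [1.1, 1.1, -0.4]
gripper_width: 0.0636
grip_force: 0.0
```

```bash
python3 -c "
from h import *
s=snapshot('side');cv2.imwrite('pics/c.png',cv2.resize(s['img'][265:425,190:430],None,fx=3,fy=3))
print(rv(194),go([446,152,100]))
for r in rects(s,hi=(.7,.6),lo=(.3,0)): print(r)"
```

```text
[-0.2 -0.8 46.6] [ -14.3   30.6 -177.9]
(333, 198, 467, 118, 180, 79, 57, 488)
(273, 285, 638, 136, 123, 82, -3, 16)
(383, 293, 346, 40, 111, 55, 31, 49)
(333, 314, 446, 153, 100, 50, 14, 26)
(308, 351, 448, 283, 88, 52, -15, 44)
(232, 357, 608, 383, 111, 51, -5, 48)
(282, 391, 459, 402, 142, 52, 10, 27)
(281, 457, 382, 538, 121, 29, 41, 44)
```

View pics/c.png

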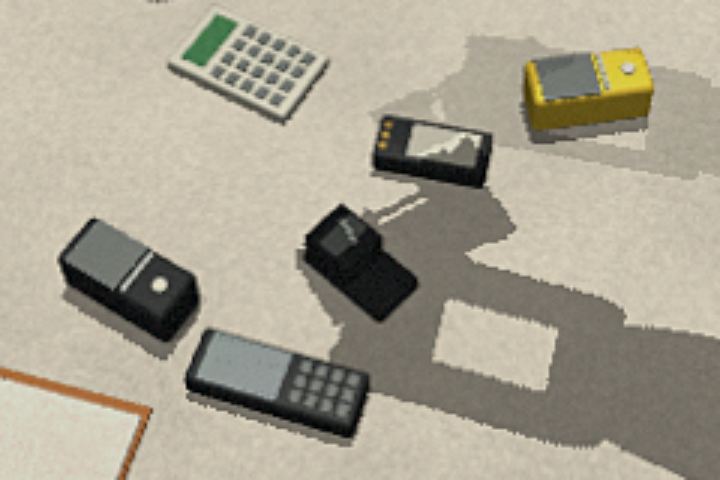

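jog_arm(deltas=[[0,0,-40,0,0,10,80],[-14,30,-80,0,0,20,80],[-14,30,-130,0,0,30,80],[-14,30,-130,0,0,40,80],[-14,30,-130,0,0,46.6,80],[-14,30,-130,0,0,46.6,80]])

```text
clock: 14.02
position: [0.4543, 0.1459, 0.1529]
ee_rot: [3.136, -0.003, -2.913]
ft_force: [0.5, -0.2, 0.2]
gripper_width: 0.0728
grip_force: 0.0
```

```bash
python3 -c "
from h import *
print(rv(194),go([446,152.5,6]),sense()['q'])"
```

```text
[-0.3 -0.2  0.9] [  -8.3    6.6 -146.9] [ 0.28251536  0.21932049  1.87221538  0.0067215   1.05286182 -1.52041923]
```

jog_arm(deltas=[[-8,6.5,-40,0,0,0.9,80],[-8,6.5,-90,0,0,0.9,80],[-8,6.5,-125,0,0,0.9,80],[-8,6.5,-147,0,0,0.9,80],[-8,6.5,-147,0,0,0.9,0],[-8,6.5,-147,0,0,0.9,0],[-8,6.5,-147,0,0,0.9,0],[-8,6.5,-147,0,0,0.9,0]], squeeze=25)

```text
clock: 15.02
position: [0.4481, 0.1529, 0.0077]
ee_rot: [3.136, 0.001, -2.895]
ft_force: [0.6, -0.7, 4.0]
gripper_width: 0.0461
grip_force: 2.5
```

```bash
python3 -c "
from h import *
print(rv(157),go(C(0,-105,170)),go(C(0,-105,14)))"
```

```text
[ -0.3   0.1 -37.1] [  81.1 -469.6  162.3] [  81.1 -469.6    6.3]
```

jog_arm(deltas=[[0,0,0,0,0,0,0],[0,0,0,0,0,0,0],[0,0,50,0,0,0,0],[0,0,110,0,0,0,0],[0,-20,165,0,0,-5,0],[10,-70,180,0,0,-10,0],[20,-125,180,0,0,-18,0],[30,-180,180,0,0,-25,0]])

```text
clock: 16.02
position: [0.4769, -0.0286, 0.1865]
ee_rot: [3.136, -0.002, 2.948]
ft_force: [0.8, -0.5, -2.2]
gripper_width: 0.0457
grip_force: 25.0
```

jog_arm(deltas=[[10,-55,0,0,0,-6,0],[20,-110,0,0,0,-12,0],[30,-165,0,0,0,-12,0],[40,-220,0,0,0,-12,0],[51,-275,0,0,0,-12,0],[51,-290,0,0,0,-12,0],[51,-290,-20,0,0,-12,0],[51,-290,-30,0,0,-12,0]])

```text
clock: 17.02
position: [0.5272, -0.3161, 0.1548]
ee_rot: [3.135, -0.005, 2.742]
ft_force: [0.4, 0.6, -2.6]
gripper_width: 0.0463
grip_force: 25.0
```

```bash
python3 -c "
from h import *
print(rv(157),go(C(0,-105,14)),sense()['grip_force'],sense()['q'])"
```

```text
[-0.5 -0.1 -0.1] [   2.1   -0.5 -140.8] 24.989322423934937 [-0.56209427  0.42520321  1.55457331  0.00636845  1.16829862 -1.73582992]
```

jog_arm(deltas=[[2,0,-50,0,0,0,0],[2,0,-95,0,0,0,0],[2,0,-125,0,0,0,0],[2,0,-140,0,0,0,0],[2,0,-140,0,0,0,0],[2,0,-140,0,0,0,60],[2,0,-140,0,0,0,60],[2,0,-130,0,0,0,60]])

```text
clock: 18.02
position: [0.5303, -0.3173, 0.0274]
ee_rot: [3.136, -0.001, 2.742]
ft_force: [-0.6, -0.9, 0.2]
gripper_width: 0.0549
grip_force: 0.0
```

jog_arm(deltas=[[0,0,50,0,0,0,60],[0,0,110,0,0,0,60],[0,30,160,0,0,0,60],[-10,90,180,0,0,0,80],[-20,150,180,0,0,0,80],[-30,210,180,0,0,0,80],[-40,270,180,0,0,0,80],[-50,330,180,0,0,0,80]])

```text
clock: 19.02
position: [0.48, 0.0145, 0.2081]
ee_rot: [3.135, 0.001, 2.742]
ft_force: [0.2, -0.1, -0.3]
gripper_width: 0.0729
grip_force: 0.0
```

```bash
python3 -c "
from h import *
s=snapshot('top')
for r in rects(s,hi=(.7,.6),lo=(.3,0)): print(r)
P=cloud(s); d=P[np.linalg.norm(P[...,:2]-[.45,.284],axis=2)<.07]; d=d[(d[:,2]>.03)&(d[:,2]<.06)]
print(cv2.minAreaRect((d[:,:2]*1000).astype(np.float32)))
L=P-O/1000; x=L@ex;y=L@ey;z=L[...,2]
m=(abs(x)<.075)&(abs(y)<.145)&(z>.018)&(z<.06); print(1000*np.median(x[m]),1000*np.median(y[m]),m.sum(),np.percentile(z[m],95))
print(rv(164),go([466,278,130]))"
```

```text
(288, 224, 583, 130, 238, 93, 4, 330)
(202, 221, 612, 384, 113, 62, -5, 52)
(321, 262, 469, 28, 77, 44, 67, 471)
(191, 272, 461, 401, 142, 53, 9, 30)
(227, 269, 474, 295, 93, 49, -10, 46)
(143, 296, 384, 533, 115, 32, 39, 47)
((490.2728271484375, 292.9146423339844), (45.91917419433594, 51.08422088623047), 80.29967498779297)
-2.153670899493014 -104.10083703707538 535 0.0351884660249566
[-0.7  0.   6.7] [-12. 257. -78.]
```

jog_arm(deltas=[[2,50,0,0,0,6,80],[4,110,0,0,0,12.7,80],[6,170,-20,0,0,12.7,80],[8,230,-50,0,0,12.7,80],[10,277,-78,0,0,12.7,80],[10,277,-78,0,0,12.7,80],[10,277,-78,0,0,12.7,80]])

```text
clock: 19.95
position: [0.4906, 0.2893, 0.1295]
ee_rot: [3.136, -0.001, 2.964]
ft_force: [0.5, -0.8, 0.1]
gripper_width: 0.0731
grip_force: 0.0
```

```bash
python3 -c "
from h import *
for n in('side','top'):
  s=snapshot(n)
  for r in rects(s,hi=(.7,.6),lo=(.3,0)): print(r)
  P=cloud(s); d=P[np.linalg.norm(P[...,:2]-[.474,.294],axis=2)<.07]; d=d[(d[:,2]>.03)&(d[:,2]<.055)]
  print(cv2.minAreaRect((d[:,:2]*1000).astype(np.float32)))
print(rv(170),go([489,292,19]))"
```

```text
(288, 279, 557, 257, 397, 186, -26, 495)
(308, 199, 463, 232, 112, 54, 60, 499)
(383, 293, 347, 39, 109, 53, 35, 49)
(232, 357, 608, 383, 112, 50, -4, 48)
(282, 391, 459, 403, 142, 52, 10, 27)
(282, 456, 382, 538, 121, 30, 41, 44)
((488.08319091796875, 295.07135009765625), (45.80099105834961, 50.61806106567383), 81.52433776855469)
(286, 217, 638, 133, 123, 82, -4, 18)
(218, 229, 537, 303, 359, 130, 51, 499)
(208, 248, 477, 309, 143, 101, 56, 498)
(186, 286, 428, 417, 91, 26, 26, 29)
(143, 295, 385, 535, 119, 31, 41, 46)
(313, 317, 347, 36, 111, 50, 35, 52)
((0.0, 0.0), (0.0, 0.0), 0.0)
[-0.4  0.1  0.3] [  -2.     3.3 -111.1]
```

jog_arm(deltas=[[-2,4,-50,0,0,0.8,80],[-2,4,-90,0,0,0.8,80],[-2,4,-111,0,0,0.8,80],[-2,4,-111,0,0,0.8,0],[-2,4,-111,0,0,0.8,0],[-2,4,-111,0,0,0.8,0],[-2,4,-111,0,0,0.8,0],[-2,4,-111,0,0,0.8,0]], squeeze=25)

```text
clock: 21.05
position: [0.4894, 0.294, 0.0193]
ee_rot: [3.135, 0.001, 2.978]
ft_force: [0.3, -1.7, 6.9]
gripper_width: 0.0459
grip_force: 24.9
```

jog_arm(deltas=[[0,0,0,0,0,0,0],[0,0,50,0,0,0,0],[0,0,110,0,0,0,0],[0,0,160,0,0,0,0],[0,-50,180,0,0,-5,0],[0,-100,180,0,0,-10,0],[10,-160,180,0,0,-14,0],[20,-220,180,0,0,-14,0]])

```text
clock: 22.05
position: [0.508, 0.0722, 0.1978]
ee_rot: [3.135, -0.001, 2.734]
ft_force: [0.5, 0.8, -2.1]
gripper_width: 0.046
grip_force: 24.9
```

```bash
python3 -c "
from h import *
print(rv(157),go(C(12,-35,170)),sense()['grip_force'])"
```

```text
[-0.3  0.1  0.4] [  59.7 -329.1  -27.8] 24.909658133983612
```

jog_arm(deltas=[[10,-60,0,0,0,0,0],[20,-120,0,0,0,0,0],[30,-180,0,0,0,0,0],[40,-240,0,0,0,0,0],[52,-300,0,0,0,0,0],[58,-330,-20,0,0,0,0],[58,-330,-30,0,0,0,0],[58,-330,-30,0,0,0,0]])

```text
clock: 23.05
position: [0.5653, -0.2552, 0.1664]
ee_rot: [3.135, -0.005, 2.733]
ft_force: [0.3, 0.7, -1.9]
gripper_width: 0.0459
grip_force: 24.9
```

```bash
python3 -c "
from h import *
print(rv(157),go(C(12,-35,26)),sense()['gripper_width'])"
```

```text
[-0.5 -0.1  0.4] [   2.3   -1.7 -140.4] 0.04592405627018606
```

jog_arm(deltas=[[2,-2,-50,0,0,0,0],[2,-2,-95,0,0,0,0],[2,-2,-125,0,0,0,0],[2,-2,-140,0,0,0,0],[2,-2,-140,0,0,0,0],[2,-2,-140,0,0,0,60],[2,-2,-140,0,0,0,60],[2,-2,-130,0,0,0,60]])

```text
clock: 24.05
position: [0.5683, -0.2583, 0.0384]
ee_rot: [3.136, -0.001, 2.733]
ft_force: [-0.3, -0.6, 0.1]
gripper_width: 0.0542
grip_force: 0.0
```

jog_arm(deltas=[[0,0,50,0,0,0,60],[0,0,110,0,0,0,60],[-10,50,170,0,0,10,60],[-20,110,180,0,0,20,80],[-30,170,180,0,0,30,80],[-40,230,180,0,0,32,80],[-50,290,180,0,0,32,80],[-60,350,180,0,0,32,80]])

```text
clock: 25.05
position: [0.5088, 0.0885, 0.2191]
ee_rot: [3.136, 0.001, -2.992]
ft_force: [0.9, 1.0, -0.0]
gripper_width: 0.0728
grip_force: 0.0
```

```bash
python3 -c "
from h import *
s=snapshot('top')
for r in rects(s,hi=(.7,.6),lo=(.3,0))+rects(snapshot('side'),hi=(.7,.6),lo=(.3,0)): print(r)
P=cloud(s);L=P-O/1000; x=L@ex;y=L@ey;z=L[...,2]
for lo,hi in((-.14,-.07),(-.07,0.0)):
  m=(abs(x)<.075)&(y>lo)&(y<hi)&(z>.016)&(z<.06); print(np.percentile(x[m],[3,97]),np.percentile(y[m],[3,97]),m.sum(),np.percentile(z[m],95))
print(rv(189),go([460,402,100]))"
```

```text
(202, 221, 611, 380, 113, 54, -5, 51)
(329, 236, 522, 10, 76, 20, 7, 343)
(261, 242, 533, 183, 151, 31, 23, 344)
(296, 247, 496, 85, 102, 49, -81, 476)
(191, 272, 461, 402, 143, 55, 9, 29)
(143, 295, 383, 535, 118, 34, 42, 46)
(320, 200, 507, 96, 182, 77, -81, 484)
(273, 285, 639, 135, 125, 83, -5, 16)
(383, 293, 347, 38, 109, 54, 36, 49)
(232, 357, 608, 384, 111, 51, -5, 48)
(282, 391, 459, 403, 142, 53, 11, 27)
(281, 456, 381, 538, 121, 29, 41, 44)
[-0.05010604  0.04488721] [-0.12549467 -0.08275822] 537 0.03560232310207021
[-0.04491432  0.03688254] [-0.05789159 -0.01190399] 520 0.05147757471052426
[-0.5 -0.1  0. ] [ -48.   310.2 -119. ]
```

jog_arm(deltas=[[-8,60,0,0,0,0,80],[-16,120,-20,0,0,0.5,80],[-24,180,-40,0,0,0.5,80],[-36,240,-60,0,0,0.5,80],[-46,300,-80,0,0,0.5,80],[-48,312,-119,0,0,0.5,80],[-48,312,-119,0,0,0.5,80],[-48,312,-119,0,0,0.5,80]])

```text
clock: 26.15
position: [0.4624, 0.3981, 0.1002]
ee_rot: [3.135, 0.0, -2.983]
ft_force: [-0.3, -0.1, 0.2]
gripper_width: 0.0729
grip_force: 0.0
```

```bash
python3 -c "
from h import *
print(rv(189.5),go([460,402,6]))
for r in rects(snapshot('side'),hi=(.7,.6),lo=(.3,0)): print(r)"
```

```text
[-0.4 -0.   0.4] [ -2.4   3.9 -94.2]
(277, 310, 474, 402, 366, 182, 15, 492)
(383, 293, 347, 38, 108, 55, 35, 49)
(282, 456, 382, 538, 121, 30, 41, 44)
```

jog_arm(deltas=[[-2,4,-50,0,0,0.4,80],[-2,4,-80,0,0,0.4,80],[-2,4,-94,0,0,0.4,80],[-2,4,-94,0,0,0.4,0],[-2,4,-94,0,0,0.4,0],[-2,4,-94,0,0,0.4,0],[-2,4,-94,0,0,0.4,0],[-2,4,-94,0,0,0.4,0]], squeeze=30)

```text
clock: 27.2
position: [0.4602, 0.4031, 0.0064]
ee_rot: [3.135, 0.001, -2.975]
ft_force: [0.4, -2.1, 6.4]
gripper_width: 0.0496
grip_force: 30.0
```

jog_arm(deltas=[[0,0,0,0,0,0,0],[0,0,50,0,0,0,0],[0,0,110,0,0,0,0],[0,0,160,0,0,0,0],[5,-50,180,0,0,-8,0],[10,-100,180,0,0,-16,0],[20,-160,180,0,0,-24,0],[30,-220,180,0,0,-33,0]])

```text
clock: 28.2
position: [0.4887, 0.1812, 0.1845]
ee_rot: [3.136, -0.002, 2.728]
ft_force: [1.0, -0.0, -2.7]
gripper_width: 0.0501
grip_force: 30.0
```

```bash
python3 -c "
from h import *
print(rv(157),go(C(0,35,170)),sense()['grip_force'])"
```

```text
[-0.3  0.   0.7] [  95.2 -368.9  -14.5] 29.980144500732422
```

jog_arm(deltas=[[15,-60,0,0,0,0.7,0],[30,-120,0,0,0,0.7,0],[45,-180,0,0,0,0.7,0],[60,-240,0,0,0,0.7,0],[78,-300,0,0,0,0.7,0],[94,-360,0,0,0,0.7,0],[94,-369,0,0,0,0.7,0],[94,-369,0,0,0,0.7,0]])

```text
clock: 29.2
position: [0.5825, -0.1863, 0.184]
ee_rot: [3.135, -0.004, 2.742]
ft_force: [-1.2, 0.8, -2.5]
gripper_width: 0.0496
grip_force: 30.0
```

```bash
python3 -c "
from h import *
print(rv(157),go(C(0,35,14)),sense()['gripper_width'])
for n in('top','side'):
  s=snapshot(n)
  P=cloud(s);L=P-O/1000; x=L@ex;y=L@ey;z=L[...,2]; v=(s['z_map']>0)&(abs(y)<.16)&(abs(x)<.12)
  m=v&(z<.015)&(z>-.01)&(abs(x)<.1); print(n,'floor',np.percentile(x[m],[1,99]),np.percentile(y[m],[.5,99.5]))
  m=v&(z>.074)&(z<.09)&(x<-.07)&(abs(y)>.04); print('front rim',np.percentile(x[m],[3,50,97]),m.sum())"
```

```text
[-0.4 -0.  -0.1] [   1.5   -1.5 -170. ] 0.04955630999122677
top floor [-0.09874464  0.08434681] [-0.15463235  0.15418988]
front rim [-0.10312886 -0.08759693 -0.07554927] 152
side floor [-0.09870644  0.08720344] [-0.15668032  0.15979681]
front rim [-0.10407486 -0.08845182 -0.07477461] 193
```

jog_arm(deltas=[[1,-1,-60,0,0,0,0],[1,-1,-110,0,0,0,0],[1,-1,-150,0,0,0,0],[1,-1,-170,0,0,0,0],[1,-1,-170,0,0,0,0],[1,-1,-170,0,0,0,62],[1,-1,-170,0,0,0,62],[1,-1,-160,0,0,0,62]])

```text
clock: 30.3
position: [0.584, -0.1871, 0.0253]
ee_rot: [3.136, -0.002, 2.744]
ft_force: [0.4, 0.5, -0.3]
gripper_width: 0.0564
grip_force: 0.0
```

jog_arm(deltas=[[0,0,50,0,0,0,62],[0,0,110,0,0,0,62],[0,50,170,0,0,6,62],[0,110,190,0,0,12,80],[0,170,190,0,0,18,80],[0,230,190,0,0,19,80],[0,290,190,0,0,19,80],[0,350,190,0,0,19,80]])

```text
clock: 31.3
position: [0.5841, 0.1613, 0.2162]
ee_rot: [3.135, 0.001, 3.075]
ft_force: [1.3, -0.1, 0.5]
gripper_width: 0.0731
grip_force: 0.0
```

```bash
python3 -c "
from h import *
s=snapshot('top');cv2.imwrite('pics/d.png',cv2.resize(s['img'][150:330,160:480],None,fx=2.4,fy=2.4))
for r in rects(s,hi=(.7,.6),lo=(.3,0))+rects(snapshot('side'),hi=(.7,.6),lo=(.3,0)): print(r)
P=cloud(s);L=P-O/1000; x=L@ex;y=L@ey;z=L[...,2]
m=(abs(x)<.083)&(y>0)&(y<.15)&(z>.016)&(z<.06); print(np.percentile(x[m],[3,97]),np.percentile(y[m],[3,97]),m.sum(),np.percentile(z[m],95))
print(rv(176),go([609.5,382.5,120]))"
```

```text
(268, 213, 580, 173, 111, 101, -77, 478)
(299, 209, 582, 83, 81, 32, 6, 340)
(232, 211, 579, 248, 56, 16, 9, 342)
(202, 221, 611, 380, 111, 54, -4, 52)
(143, 296, 384, 535, 119, 33, 40, 47)
(319, 320, 353, 21, 107, 30, 15, 52)
(275, 211, 611, 163, 187, 132, 86, 478)
(273, 284, 640, 135, 123, 82, -3, 15)
(383, 293, 347, 38, 110, 54, 34, 49)
(232, 357, 608, 384, 111, 51, -5, 48)
(281, 456, 382, 538, 121, 31, 41, 44)
[-0.06727588  0.06851801] [0.01391502 0.06597235] 842 0.035536801558384255
[-0.5  0.  -0.6] [ 25.8 217.3 -95.7]
```

View pics/d.png

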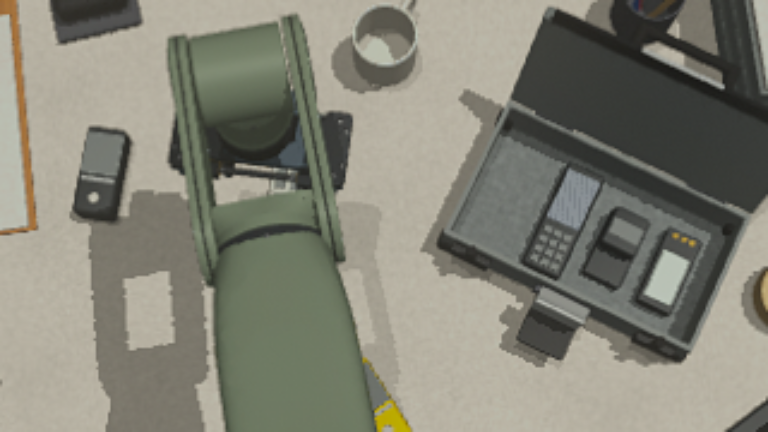

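The crop shows the terminal at (565,220), the dock at (615,245) and the battery at (670,270) lying in the case, and the left slot is free. The dark printer at (102,172) is the last device.

jog_arm(deltas=[[6,50,0,0,0,0,80],[12,105,-20,0,0,-1,80],[18,160,-40,0,0,-1,80],[24,210,-70,0,0,-1,80],[25,218,-96,0,0,-1,80],[25,218,-96,0,0,-1,80],[25,218,-96,0,0,-1,80]])

```text
clock: 32.28
position: [0.6101, 0.3765, 0.1205]
ee_rot: [3.135, 0.0, 3.057]
ft_force: [0.5, 0.3, 0.2]
gripper_width: 0.0727
grip_force: 0.0
```

```bash
python3 -c "
from h import *
print(rv(175.5),go([609,383,14]))
for t in rects(snapshot('side'),hi=(.7,.6),lo=(.3,0)): print(t)"
```

```text
[-0.4  0.   0.3] [  -1.1    6.5 -106.5]
(226, 275, 561, 269, 389, 240, -82, 495)
(383, 293, 346, 39, 110, 53, 33, 49)
(281, 457, 381, 539, 121, 30, 40, 44)
```

jog_arm(deltas=[[-1,5,-40,0,0,0,80],[-1,5,-85,0,0,0,80],[-1,5,-106,0,0,0,80],[-1,5,-106,0,0,0,0],[-1,5,-106,0,0,0,0],[-1,5,-106,0,0,0,0],[-1,5,-106,0,0,0,0],[-1,5,-106,0,0,0,0]], squeeze=30)

```text
clock: 33.33
position: [0.6096, 0.3826, 0.0152]
ee_rot: [3.134, 0.002, 3.058]
ft_force: [-0.0, -1.6, 6.9]
gripper_width: 0.0501
grip_force: 30.0
```

jog_arm(deltas=[[0,0,0,0,0,0,0],[0,0,50,0,0,0,0],[0,0,110,0,0,0,0],[0,0,170,0,0,0,0],[0,-50,190,0,0,-6,0],[0,-100,190,0,0,-12,0],[0,-160,190,0,0,-18,0],[0,-220,190,0,0,-18,0]])

```text
clock: 34.33
position: [0.6075, 0.1608, 0.2025]
ee_rot: [3.136, -0.002, 2.744]
ft_force: [1.4, -0.3, -2.9]
gripper_width: 0.05
grip_force: 30.0
```

```bash
python3 -c "
from h import *
print(rv(157),go(C(0,105,190)),sense()['grip_force'])"
```

```text
[-0.3  0.  -0.2] [   3.8 -284.1  -12.5] 29.95574176311493
```

jog_arm(deltas=[[0,-60,0,0,0,0,0],[0,-120,0,0,0,0,0],[0,-180,0,0,0,0,0],[2,-240,0,0,0,0,0],[4,-284,0,0,0,0,0],[4,-284,0,0,0,0,0],[4,-284,0,0,0,0,0]])

```text
clock: 35.2
position: [0.6118, -0.1211, 0.2024]
ee_rot: [3.135, -0.003, 2.743]
ft_force: [0.1, -0.2, -2.1]
gripper_width: 0.0497
grip_force: 30.0
```

```bash
python3 -c "
from h import *
print(rv(157),go(C(0,105,23)),sense()['gripper_width'])"
```

```text
[-0.4 -0.  -0.2] [  -0.5   -2.2 -179.4] 0.049664332946311326
```

jog_arm(deltas=[[0,-1,-60,0,0,0,0],[0,-1,-115,0,0,0,0],[0,-1,-160,0,0,0,0],[0,-1,-179,0,0,0,0],[0,-1,-179,0,0,0,0],[0,-1,-179,0,0,0,62],[0,-1,-179,0,0,0,62],[0,-1,-165,0,0,0,62]])

```text
clock: 36.2
position: [0.6118, -0.1224, 0.038]
ee_rot: [3.136, -0.003, 2.744]
ft_force: [0.8, 0.0, 0.5]
gripper_width: 0.0565
grip_force: 0.0
```

jog_arm(deltas=[[0,0,60,0,0,0,62],[0,0,120,0,0,0,62],[-20,20,180,0,0,0,62],[-60,60,230,0,0,-10,50],[-100,100,290,0,0,-20,40],[-100,100,310,0,0,-30,40]])

```text
clock: 36.95
position: [0.5102, -0.0215, 0.3509]
ee_rot: [3.134, -0.0, 2.215]
ft_force: [1.4, -0.6, 0.5]
gripper_width: 0.0367
grip_force: 0.0
```

```bash
python3 -c "
from h import *
for n in('top','side'):
  s=snapshot(n); cv2.imwrite('pics/e_%s.png'%n,cv2.resize(s['img'][100:340,240:560],None,fx=2.3,fy=2.3))
  P=cloud(s);L=P-O/1000; x=L@ex;y=L@ey;z=L[...,2]
  m=(abs(x)<.083)&(y>.07)&(y<.15)&(z>.03)&(z<.07); print(np.percentile(x[m],[3,97]),np.percentile(y[m],[3,97]),m.sum(),np.percentile(z[m],95))
  m=(z>.12)&(abs(y)<.15)&(x>.06)&(x<.24)&(z<.3)&(s['z_map']>0); print('lid',m.sum(),[np.round(1000*np.array([x[m&(abs(z-h)<.008)].mean(),h])) for h in(.14,.18,.22)])
  b=m&(x>.15)&(abs(y)<.06); print('bar?',b.sum(),x[b].mean() if b.any() else 0,z[b].mean() if b.any() else 0)
  print(tip_of('handle_bar',s)[:1])
print(rv(67),sense()['position'])"
```

```text
[0.00206782 0.08293399] [0.07978773 0.10190997] 21 0.06743326859384124
lid 4334 [array([128., 140.]), array([120., 180.]), array([154., 220.])]
bar? 283 0.18449062719243003 0.22335940739164084
[{'position': [448.0, 169.7], 'conf': 0.69}]
[-0.05393232  0.08162214] [0.08644731 0.13257394] 499 0.05592380508212973
lid 2013 [array([108., 140.]), array([119., 180.]), array([130., 220.])]
bar? 0 0 0
[]
[  0.    0.5 -60.3] [ 0.51200093 -0.02248293  0.34976343]
```

View pics/e_top.png

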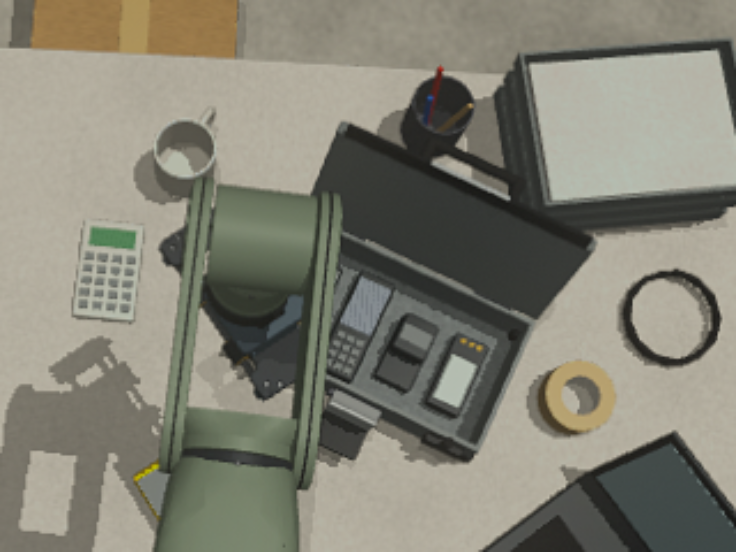

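jog_arm(deltas=[[30,-35,0,0,0,-10,28],[65,-75,0,0,0,-20,28],[100,-117,0,0,0,-30,28],[133,-155,0,0,0,-40,28],[167,-195,0,0,0,-50,28],[200,-235,0,0,0,-60,28],[233,-271,0,0,0,-60,28],[233,-271,0,0,0,-60,28]])

```text
clock: 38.15
position: [0.7469, -0.2978, 0.3393]
ee_rot: [-3.139, -0.001, 1.17]
ft_force: [-0.3, 0.4, -0.7]
gripper_width: 0.0255
grip_force: 0.0
```

```bash
python3 -c "
from h import *
print(rv(67),go(C(190,0,204)),sense()['gripper_width'])
s=snapshot('side');P=cloud(s);L=P-O/1000; x=L@ex;y=L@ey;z=L[...,2]
m=(abs(x)<.083)&(abs(y)<.15)&(z>.016)&(z<.07); print(np.histogram(y[m],np.arange(-.15,.16,.02)))
print(z[m].max()); s=snapshot('top');cv2.imwrite('pics/f.png',cv2.resize(s['img'][180:310,330:500],None,fx=3,fy=3))"
```

```text
[-0.1 -0.1 -0. ] [  -1.7    3.6 -135.3] 0.02552749980335564
(array([ 29, 116, 136, 130,  49, 149, 219,  34, 126, 182, 191,  51, 193,
       210,  53]), array([-0.15, -0.13, -0.11, -0.09, -0.07, -0.05, -0.03, -0.01,  0.01,
        0.03,  0.05,  0.07,  0.09,  0.11,  0.13,  0.15]))
0.06967371766804153
```

View pics/f.png

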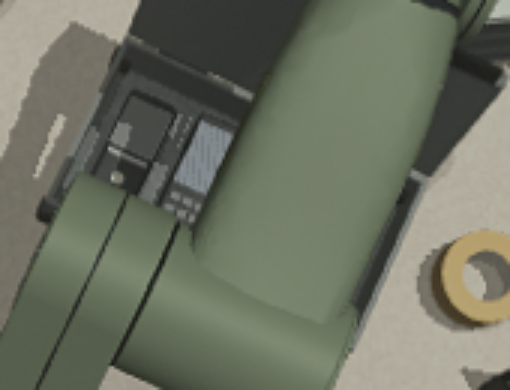

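The crop shows the printer at (140,140) inside the case next to the terminal. Next I'll take hold of the handle again.

jog_arm(deltas=[[-1,2,-40,0,0,0,28],[-1,2,-80,0,0,0,28],[-1,2,-105,0,0,0,28],[-1,2,-118,0,0,0,28],[-1,2,-118,0,0,0,28]])

```text
clock: 38.88
position: [0.7435, -0.2909, 0.2301]
ee_rot: [3.136, -0.002, 1.174]
ft_force: [1.0, 0.5, -0.0]
gripper_width: 0.0253
grip_force: 0.0
```

jog_arm(deltas=[[1,-1,-8,0,0,0,28],[1,-1,-15,0,0,0,28],[1,-1,-22,0,0,0,28],[1,-1,-22,0,0,0,0],[1,-1,-22,0,0,0,0],[1,-1,-22,0,0,0,0],[1,-1,-22,0,0,0,0]], squeeze=25)

```text
clock: 39.75
position: [0.7448, -0.2925, 0.2072]
ee_rot: [3.137, -0.002, 1.173]
ft_force: [-0.7, 0.4, -2.8]
gripper_width: 0.0135
grip_force: 25.0
```

```bash
python3 -c "
from h import *
f=lambda t:np.array([-160*np.cos(t)+58*np.sin(t),160*np.sin(t)+58*np.cos(t)])
T=[1.84,1.75,1.65,1.55,1.45,1.35,1.25,1.15,1.05];
for a in(T,[1.05-.1*i for i in range(10)]):
  for t in a:
    d=f(t)-f(a[0]); print(round(t,2),np.round([*(d[0]*ex[:2]),d[1]],0))"
```

```text
1.84 [ 0. -0.  0.]
1.75 [-12.   5.   8.]
1.65 [-26.  11.  16.]
1.55 [-40.  17.  22.]
1.45 [-55.  24.  27.]
1.35 [-71.  30.  30.]
1.25 [-86.  37.  31.]
1.15 [-102.   43.   31.]
1.05 [-118.   50.   29.]
1.05 [ 0. -0.  0.]
0.95 [-15.   6.  -4.]
0.85 [-30.  13.  -9.]
0.75 [-44.  19. -16.]
0.65 [-58.  25. -25.]
0.55 [-71.  30. -35.]
0.45 [-82.  35. -46.]
0.35 [-93.  40. -58.]
0.25 [-103.   44.  -72.]
0.15 [-111.   47.  -86.]
```

jog_arm(deltas=[[-12,5,8,0,0,0,0],[-26,11,16,0,0,0,0],[-40,17,22,0,0,0,0],[-55,24,27,0,0,0,0],[-71,30,30,0,0,0,0],[-86,37,31,0,0,0,0],[-102,43,31,0,0,0,0],[-118,50,29,0,0,0,0]])

```text
clock: 40.75
position: [0.6281, -0.2427, 0.24]
ee_rot: [3.128, -0.002, 1.173]
ft_force: [2.1, -0.2, 2.4]
gripper_width: 0.0129
grip_force: 25.0
```

jog_arm(deltas=[[-15,6,-4,0,0,0,0],[-30,13,-9,0,0,0,0],[-44,19,-16,0,0,0,0],[-58,25,-25,0,0,0,0],[-71,30,-35,0,0,0,0],[-82,35,-46,0,0,0,0],[-93,40,-58,0,0,0,0],[-103,44,-72,0,0,0,0]])

```text
clock: 41.75
position: [0.5247, -0.1985, 0.1666]
ee_rot: [3.13, -0.002, 1.173]
ft_force: [1.6, 0.0, -0.0]
gripper_width: 0.0131
grip_force: 25.0
```

jog_arm(deltas=[[-8,3,-14,0,0,0,0],[-13,5,-23,0,0,0,0],[-13,5,-23,0,0,0,30],[-13,5,-23,0,0,0,30],[-13,5,0,0,0,0,30],[-13,5,30,0,0,0,0],[-13,5,30,0,0,0,0],[-13,5,30,0,0,0,0]])

```text
clock: 42.75
position: [0.5105, -0.1936, 0.1938]
ee_rot: [3.138, -0.001, 1.173]
ft_force: [0.2, 0.1, -0.5]
gripper_width: 0.0013
grip_force: 0.0
```

```bash
python3 -c "
from h import *
print(lid('side'),sense()['position'],sense()['gripper_width'],go(C(-69,0,161)),rv(67))"
```

```text
(0.095, 0.0983) [ 0.51035575 -0.1934665   0.19348103] 0.0003994345285502578 [ -3.6   0.4 -32.5] [ 0.   0.2 -0.2]
```

jog_arm(deltas=[[0,-1,-20,0,0,0,0],[0,-1,-33,0,0,0,0],[0,-1,-36,0,0,0,0],[0,-1,-39,0,0,0,0],[0,-1,-39,0,0,0,0]])

```text
clock: 43.42
position: [0.5091, -0.1939, 0.1576]
ee_rot: [3.14, -0.001, 1.173]
ft_force: [-8.0, 3.1, 18.1]
gripper_width: 0.0004
grip_force: 9.5
```

jog_arm(deltas=[[-1,0,-2,0,0,0,0],[-1,0,-4,0,0,0,0],[-1,0,-6,0,0,0,0],[-1,0,-6,0,0,0,0]])

```text
clock: 43.92
position: [0.5063, -0.1927, 0.1509]
ee_rot: [-3.139, -0.002, 1.173]
ft_force: [-10.8, 5.3, 18.8]
gripper_width: 0.0003
grip_force: 9.5
```

jog_arm(deltas=[[-1,0,-2,0,0,0,0],[-1,0,-4,0,0,0,0],[-1,0,-4,0,0,0,0]])

```text
clock: 44.3
position: [0.5049, -0.1922, 0.1472]
ee_rot: [-3.137, -0.003, 1.173]
ft_force: [-12.2, 7.2, 22.1]
gripper_width: 0.0004
grip_force: 11.2
```

```bash
python3 -c "
from h import *
print(lid('side'),sense()['ft_force'],sense()['position'])"
```

```text
(0.011, 0.0981) [-11.84520091   7.03952392  22.62903821] [ 0.50493473 -0.19219593  0.14730934]
```

jog_arm(deltas=[[0,0,-2,0,0,0,0],[0,0,-2,0,0,0,0],[1,0,10,0,0,0,0],[2,0,35,0,0,0,30],[2,0,35,0,0,0,35],[2,0,35,0,0,0,35]])

```text
clock: 45.1
position: [0.5105, -0.1944, 0.1793]
ee_rot: [3.138, -0.002, 1.173]
ft_force: [0.0, -0.0, -0.2]
gripper_width: 0.028
grip_force: 0.0
```

```bash
python3 -c "
from h import *
print(lid('side'),lid('top'),sense()['position'],go(C(-68,0,126)))"
```

```text
(0.029, 0.0983) (0.027, 0.0981) [ 0.51040333 -0.19435634  0.17916073] [ -2.7   0.9 -53.2]
```

jog_arm(deltas=[[-3,1,-20,0,0,0,35],[-3,1,-40,0,0,0,35],[-3,1,-53,0,0,0,35],[-3,1,-53,0,0,0,0],[-3,1,-53,0,0,0,0],[-3,1,-53,0,0,0,0],[-3,1,-53,0,0,0,0],[-3,1,-53,0,0,0,0]], squeeze=45)

```text
clock: 46.2
position: [0.5069, -0.1931, 0.1277]
ee_rot: [3.139, -0.002, 1.173]
ft_force: [-4.7, 2.5, 0.2]
gripper_width: 0.0129
grip_force: 45.0
```

jog_arm(deltas=[[0,0,2,0,0,0,0],[0,0,4,0,0,0,0],[0,0,6,0,0,0,0],[0,0,8,0,0,0,0],[0,0,8,0,0,0,0]])

```text
clock: 46.82
position: [0.5071, -0.1932, 0.134]
ee_rot: [3.139, -0.002, 1.173]
ft_force: [-3.0, 0.7, -17.0]
gripper_width: 0.013
grip_force: 45.0
```

jog_arm(deltas=[[0,0,1,0,0,0,0],[0,0,1,0,0,0,0],[0,0,1,0,0,0,0]])

```text
clock: 47.2
position: [0.5071, -0.1932, 0.1342]
ee_rot: [3.14, -0.002, 1.173]
ft_force: [-1.4, 0.8, -26.0]
gripper_width: 0.013
grip_force: 45.0
```

```bash
python3 -c "
from h import *
print(lid('side'),lid('top'),sense()['position'],sense()['ft_force'])"
```

```text
(0.026, 0.0988) (0.031, 0.0979) [ 0.50712145 -0.19320086  0.13421772] [ -1.74974509   0.33481874 -25.61564646]
```

The lid held at 0.03 rad under a 26 N pull, with the handle drawn out to its stop. I'll lower the handle, release it and retreat.

jog_arm(deltas=[[0,0,-5,0,0,0,0],[0,0,-9,0,0,0,0],[0,0,-9,0,0,0,40],[0,0,-9,0,0,0,40],[0,0,20,0,0,0,40],[0,0,70,0,0,0,40],[0,0,130,0,0,0,40],[-60,60,170,0,0,0,40]])

```text
clock: 48.3
position: [0.4733, -0.156, 0.2994]
ee_rot: [3.12, -0.002, 1.171]
ft_force: [-0.3, 1.1, -0.8]
gripper_width: 0.0365
grip_force: 0.0
```

jog_arm(deltas=[[-60,60,0,0,0,0,40],[-110,110,0,0,0,0,40],[-110,110,0,0,0,0,40],[-110,110,0,0,0,0,40]])

```text
clock: 48.8
position: [0.3591, -0.0431, 0.2961]
ee_rot: [3.127, -0.004, 1.176]
ft_force: [0.9, -0.2, 1.3]
gripper_width: 0.0365
grip_force: 0.0
```

```bash
python3 -c "
from h import *
s=snapshot('side');cv2.imwrite('pics/g.png',s['img'])
print(lid('side'),lid('top'),sense()['ft_force'])
for r in rects(s,hi=(.85,.6),lo=(.3,-.6)): print(r)
for r in rects(snapshot('top'),hi=(.85,.6),lo=(.3,-.6)): print(r)"
```

```text
(0.03, 0.0984) (0.03, 0.098) [ 0.03281553 -0.60023882 -0.92900511]
(321, 132, 788, -485, 230, 131, -88, 138)
(382, 184, 509, -289, 622, 417, -90, 471)
(282, 165, 833, -278, 83, 33, 90, 134)
(244, 235, 790, 37, 103, 80, -59, 89)
(272, 284, 643, 135, 129, 81, -4, 15)
(383, 293, 346, 38, 111, 52, 35, 49)
(152, 336, 828, 418, 111, 72, -74, 53)
(114, 394, 814, 590, 22, 22, 8, 16)
(281, 456, 381, 538, 121, 30, 39, 44)
(196, 152, 828, 416, 111, 74, -75, 55)
(428, 157, 834, -278, 74, 32, -90, 139)
(500, 173, 784, -487, 225, 132, -90, 139)
(320, 166, 796, 44, 98, 78, 5, 91)
(407, 246, 534, -212, 342, 321, 67, 144)
(286, 216, 644, 133, 130, 82, -2, 18)
(519, 238, 618, -568, 124, 64, 0, 25)
(489, 272, 506, -468, 93, 89, -5, 50)
(143, 295, 384, 534, 120, 32, 41, 46)
(513, 322, 372, -474, 251, 144, 90, 210)
(311, 315, 352, 39, 102, 50, 35, 52)
(344, 322, 316, -34, 67, 39, 81, 478)
```

View pics/g.png

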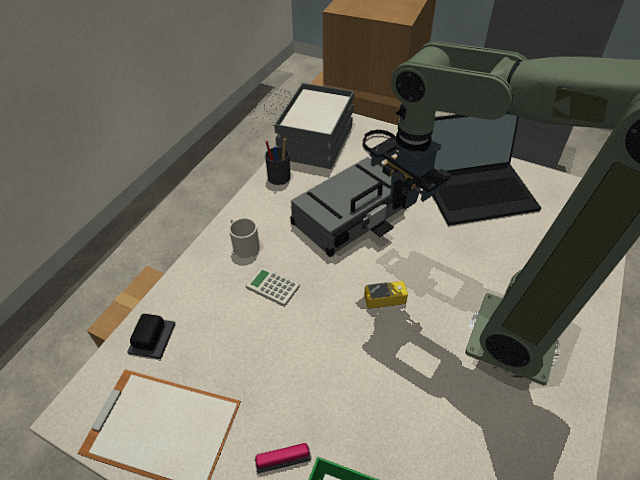

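The picture shows the case shut and hooked at (350,205), with no devices left on the desk. The calculator (273,285), stapler (282,457), mug (244,236) and tape have not moved.

```bash
python3 -c "
from h import *
print(finish_job())"
```

```text
the job is handed in; nothing more can be done
None
```

The job is handed in: the terminal, battery, dock and printer are in the case, the lid is latched at about 0.03 rad and held a 26 N tug with the handle drawn out about 6 mm, and the calculator, stapler, mug and tape are where they were.

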